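Lock the lens tube into the laser head

ROBOT

A 7-joint arm with a two-finger parallel gripper is mounted at the origin on the work surface. World frame = base frame: x ahead of the robot, y to its left, z up, the work surface at z = 0. Lengths are in mm, angles in rad, forces in N, time in s.
With the tool pointing down it reaches from about 425 to 925 mm from the base axis. Payload 6.8 kg.
Tool frame: the origin (TCP) lies on the centre line of the jaws, within the pads' length; the fingertips stand 22 mm ahead of it and the grasp point (between the pads) lies 3 mm ahead of it (r.tip_extent is the y of the fingertips in the tool frame, in mm); y points along the fingers, x is the direction in which the jaws open and shut, and the axes are right-handed (so a half turn about y gives the same grasp; the last joint's range is limited). The gripper opens to 88 mm and grips with 3 to 60 N. Pads are 20 mm wide; open, the fingers measure 115 mm over their backs; the gripper's body (75 mm by 178 mm) begins 61 mm behind the grasp point.
Start: joints at [-1.326, 0.477, 0.022, 1.555, -0.011, 1.109, -0.083], TCP at [233.227, 633.445, 209.264] pointing down, gripper open.
Joint ranges: [-2.96, 2.96], [-0.34, 2.1], [-1.41, 1.46], [0.24, 2.44], [-1.37, 4.51], [0.17, 1.92], [-2.96, 2.96]. Speed limits (rad/s): [2.39, 2.39, 3.14, 3.14, 3.14, 3.14, 3.14].

INTERFACE

Orientations are given as a rotation vector (axis times angle).
In Python, from plant import monitor, camera, camera_info, sign_off, r gives the robot as it stands.
- The arm moves only by the tool step_arm, never from a script. Its argument "deltas" is a list of rows, each a list of 5 numbers: the opening, from 0 (shut) to 1 (fully open), then the shift along the tool's x, y, z in m, then the turn about the tool's y in rad. In form: [[gripper, x, y, z, yaw], ...]. A call has 1 to 10 rows; each row shifts and turns the commanded pose from where the row before left it, along the tool's axes as they then stand; what a row does not reach is not made up. A row lasts 1/10 s, in which the tool goes at most 50 mm and 8.59 degrees, less where a joint would pass 70% of its speed; a pose out of reach is approached as far as the arm can. A call with a gripper value outside its range is refused whole. The fingers move at their own pace and stop on an object; "squeeze" is the grip in N (left out, the last holds). Time passes only in rows, so rows that do not move let the fingers close. It gives the time, the measured TCP pose, the force and the opening at its end, in the units of the state.
- monitor.read_state(): the state, without advancing time (a new reading comes with each control period).
- camera(name): name is "scene" or "top" or "wrist"; returns (picture, depth): 420x560x3 uint8, blue, green, red; 420x560 float32, mm along the optical axis (not along the pixel's ray), 0 where there is no reading.
- camera_info(name): a dict with "fx", "fy", "cx", "cy" (pixels), "extrinsics" (4x4, takes a point from world to camera coordinates); the wrist camera has in their place "tool_from_camera" (4x4, takes a point from camera to tool coordinates, whose origin is the TCP and whose axes are the tool frame's). Camera axes: x right, y down, z forward; pixel columns grow to the right and rows downward; lengths in mm; the calibration is good to about 2 mm. A picture is of the moment at which its call begins: read the wrist's pose just before it. camera_info takes no time and is no camera call.
- sign_off(): hands the job in, once; it reports no verdict.
The state is a dict: "time": time; "joints": joint angles; "qd": joint speeds; "effort": joint torques, N m; "ee_pos": TCP position; "eef_rot": TCP orientation; "ft_force": force on the tool from outside, world axes, zero at the start; "torque": the same for the moment, N m; "finger_gap": finger opening in mm.
Only numpy, scipy, OpenCV 4.12 (cv2) and the standard library are available. Lean on these libraries where they do the work, as an engineer would, in place of code of your own. Each camera call takes 0.05 s, during which the arm holds its last target.

TASK

Fit the lens tube that has exactly two lugs on its foot into the bayonet port on top of the laser head: line its lugs up with the port's two slots, lower it all the way in, then twist it clockwise (seen from above) as far as it goes and let go of it. Leave the other two lens tubes standing where they are.

Things in the scene. Friction and masses are not known exactly. Their poses are not given: they have to be found in the camera images.
- cell_mid (a point): Lens tube to fit, upright: black round barrel, 44 mm diameter, 90 mm tall, 0.2-0.4 kg; grip its upper half from above at any yaw. Exactly two opposite black lugs on its foot, each 12 mm wide, 7 mm thick (the lowest 7 mm), 76 mm from tip to tip. Point: on its axis, half-way up (45 mm above the foot). z up, x along the lugs (either way round is the same).
- port (a point): Centre of the mouth of the aluminium bayonet ring (110 across; all in mm) on a fixed grey 150x130 block; on the ring's top face, 49 above the bench. z up; x along its 2 opposite slots (30 wide, reaching 44 from centre). Opening 58 diameter, lip 6 thick; cavity floor, where the tube's foot rests, 19 below. Lugs turn under the lip only clockwise, about 75 deg to a hard stop; no spring.
- cell3_mid (a point): A lens tube with the same barrel, but three lugs on its foot, not wanted: leave it. The point is on its axis, 45 mm above its foot; z up.
- cellplain_mid (a point): A lens tube with the same barrel, but a plain round flange 76 mm in diameter (no lugs) on its foot, not wanted: leave it. The point is on its axis, 45 mm above its foot; z up.

How it is judged (in metres and radians):
On the way:
1. the two-lug tube is down in the port, its lugs below the lip (horizontal distance between cell_mid and port below 0.012 m and z of cell_mid in the frame of port below 0.031 m), for 0.1 s.
At the end, for the whole second after the job is handed in: The two-lug tube stands in the port (axis within 12 mm of the port's, half-way point less than 31 mm above the mouth, tilt under 10 degrees), twisted so that its lugs lie more than 46 degrees from the slots, released and at rest (all of step 1 and angle between the x axis of cell_mid and the x axis of port, either way round above 0.8 rad and angle between cell_mid's own z axis and vertical below 0.17 rad and linear speed of cell below 0.02 m/s); the robot touches nothing.
It fails at once if another lens tube is shifted more than 30 mm or knocked over (distance of any of cell3_mid, cellplain_mid from where it was at the start of the episode above 0.03 m or angle between any of cell3_mid, cellplain_mid's own z axis and vertical above 0.5 rad).
It also fails if it takes over 48 s, if anything falls off the work surface, if the arm or the gripper's body presses on something with over 40 N, if the wrist force passes 120 N, or if a joint passes its speed limit or range.

## Working session

There is one attempt and no reset: what is moved stays moved. The work goes in short steps, Python scripts to look and compute and a tool call to move; the robot and the scene stay as the last step left them, time stands still between calls to the robot, and variables do not carry over. Pictures are saved under pics/ and viewed, and the job is handed in when it is done.

Besides the shell and the picture viewer there is one more tool, called after "Call:" as name([rows], argument=value, ...), one row to a line, values as JSON. step_arm: Moves the arm, as the interface text tells. Its arguments: {"type":"object","properties":{"deltas":{"type":"array"},"squeeze":{"type":"number"}},"required":["deltas"]}

```bash
mkdir -p pics; ls; cat > h.py <<'E'
from plant import monitor, camera, camera_info, r
import numpy as np, cv2
E
python3 - <<'E'
from h import *
s=monitor.read_state(); print({k:np.round(v,3) for k,v in s.items()})
for n in ["top","scene"]:
    p,d=camera(n); cv2.imwrite(f"pics/{n}0.png",p); np.save(f"{n}0.npy",d)
    print(n,camera_info(n))
s=monitor.read_state();p,d=camera("wrist"); cv2.imwrite("pics/wrist0.png",p);np.save("wrist0.npy",d);print(camera_info("wrist"),r.tip_extent)
E
```

```text
pics
{'time': np.float64(0.0), 'joints': array([-1.326,  0.478,  0.022,  1.556, -0.011,  1.109, -0.083]), 'qd': array([-0.001,  0.002,  0.001, -0.   , -0.001,  0.003, -0.   ]), 'effort': array([ 0.0000e+00, -5.8285e+01,  1.5350e+00, -2.7260e+01, -5.4000e-02,
        1.7000e-02,  0.0000e+00]), 'ee_pos': array([233.049, 632.841, 208.287]), 'eef_rot': array([-1.357, -0.945,  0.947]), 'ft_force': array([ 0.82 , -0.197,  0.938]), 'torque': array([-0.009,  0.024, -0.   ]), 'finger_gap': np.float64(87.705)}
top {'fx': 455.260739046478, 'fy': 455.260739046478, 'cx': 277.7363392143408, 'cy': 203.08149639610306, 'extrinsics': array([[-2.60441723e-03, -9.99605194e-01, -2.79763019e-02,
         2.78459303e+01],
       [-9.82332702e-01,  7.79250611e-03, -1.86980587e-01,
         5.56639756e+02],
       [ 1.87124772e-01,  2.69950608e-02, -9.81965166e-01,
         8.29195238e+02],
       [ 0.00000000e+00,  0.00000000e+00,  0.00000000e+00,
         1.00000000e+00]])}
scene {'fx': 380.58744974238937, 'fy': 380.58744974238937, 'cx': 277.1797045543852, 'cy': 211.23921824480158, 'extrinsics': array([[ 5.54996478e-02,  9.98423656e-01,  8.36611701e-03,
        -4.26440991e+01],
       [ 7.74291527e-01, -3.77475150e-02, -6.31702269e-01,
        -3.71232518e+02],
       [-6.30390689e-01,  4.15370670e-02, -7.75165951e-01,
         1.09241035e+03],
       [ 0.00000000e+00,  0.00000000e+00,  0.00000000e+00,
         1.00000000e+00]])}
{'fx': 318.635733040084, 'fy': 318.635733040084, 'cx': 281.98069772671766, 'cy': 204.39263684938754, 'tool_from_camera': array([[ 9.99999767e-01,  5.37933385e-04, -4.19437497e-04,
        -1.30632547e+00],
       [ 5.52159484e-04, -2.77304599e-01,  9.60781898e-01,
        -1.75300269e+02],
       [ 4.00524712e-04, -9.60781906e-01, -2.77304831e-01,
         7.66221518e+01],
       [ 0.00000000e+00,  0.00000000e+00,  0.00000000e+00,
         1.00000000e+00]])} 22.0
```

View pics/top0.png

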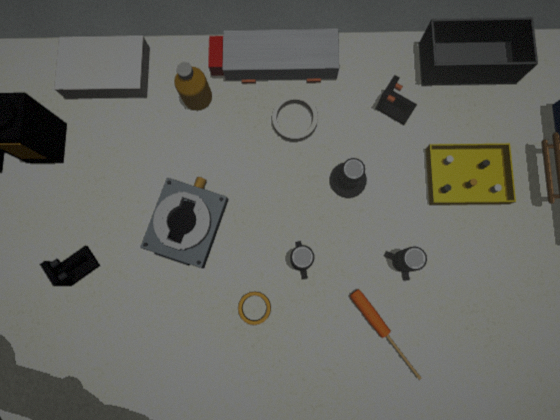

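View pics/scene0.png

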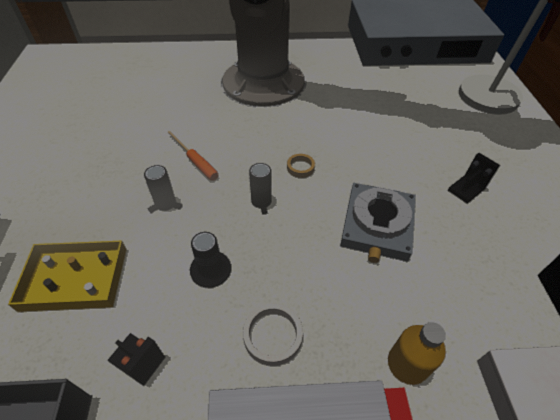

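View pics/wrist0.png

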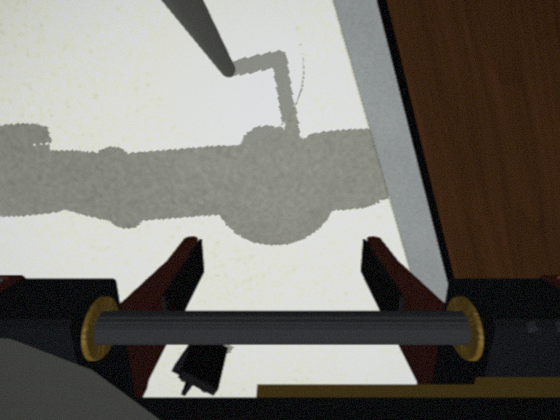

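The top picture shows the two-lug tube at about (302,258), with lugs at (298,245) and (305,275). The three-lug tube is at (413,259), the plain one at (353,170), and the port at (182,220). I'll zoom in to measure.

```bash
python3 - <<'E'
import cv2,numpy as np
p=cv2.imread("pics/top0.png")
a=cv2.resize(p[165:275,135:235],None,fx=5,fy=5,interpolation=cv2.INTER_CUBIC)
b=cv2.resize(p[230:285,275:330],None,fx=5,fy=5,interpolation=cv2.INTER_CUBIC)
b=cv2.copyMakeBorder(b,0,a.shape[0]-b.shape[0],0,0,0)
o=np.hstack([a,b]); o=np.clip(o*1.6,0,255).astype(np.uint8)
cv2.imwrite("pics/z1.png",o);print(o.shape)
E
```

```text
(550, 775, 3)
```

View pics/z1.png

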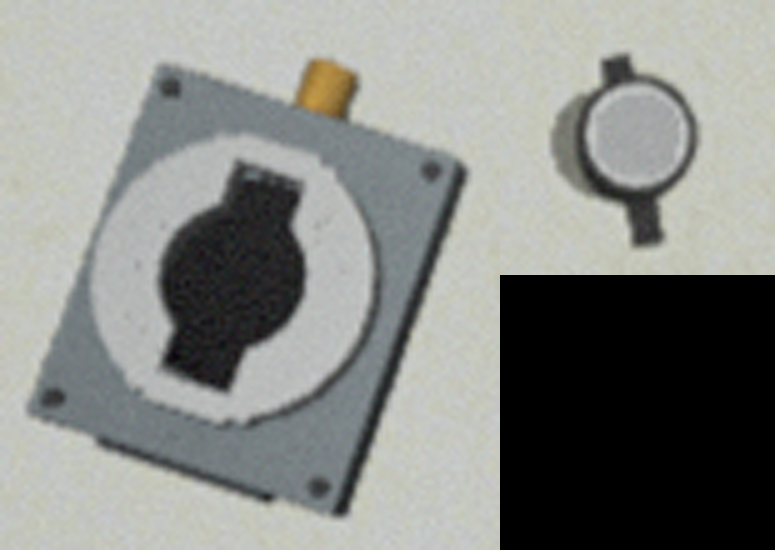

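```bash
cat >> h.py <<'E'
def ray(px,z,info):
    T=info["extrinsics"];R,t=T[:3,:3],T[:3,3]
    px=np.atleast_2d(np.asarray(px,float))
    d=np.c_[(px[:,0]-info["cx"])/info["fx"],(px[:,1]-info["cy"])/info["fy"],np.ones(len(px))]@R
    c=-R.T@t
    return c+d*((z-c[2])/d[:,2])[:,None]
def cnts(m): return sorted(cv2.findContours(m.astype(np.uint8),cv2.RETR_EXTERNAL,cv2.CHAIN_APPROX_NONE)[0],key=cv2.contourArea,reverse=True)
def circ(P):
    A=np.c_[2*P[:,:2],np.ones(len(P))];s=np.linalg.lstsq(A,(P[:,:2]**2).sum(1),rcond=None)[0]
    return s[:2],np.sqrt(s[2]+s[0]**2+s[1]**2)
def box(p,x0,y0,x1,y1,f=4):
    g=cv2.resize(cv2.GaussianBlur(p,(3,3),0)[y0:y1,x0:x1],None,fx=f,fy=f,interpolation=cv2.INTER_CUBIC)
    return g, lambda c:(c.reshape(-1,2)+.5)/f-.5+[x0,y0]
E
python3 - <<'E'
from h import *
for n,rp,rt in [("top",(135,165,235,275),(275,230,330,285)),("scene",(335,175,425,265),(235,150,285,220))]:
    p=cv2.imread(f"pics/{n}0.png");I=camera_info(n)
    g,back=box(p,*rp); gr=g.max(2); print(n,"levels",np.percentile(gr,[5,25,50,75,95]))
    for c in cnts(gr<60)[:3]:
        if cv2.contourArea(c)<1500: continue
        W=ray(back(c),49,I); m=np.float32(W[:,:2]); print(" dark",cv2.minAreaRect(m))
        M=cv2.moments(m.reshape(-1,1,2)); cx=[M["m10"]/M["m00"],M["m01"]/M["m00"]]
        print("  centroid",np.round(cx,1),"dir deg",np.degrees(.5*np.arctan2(2*M["mu11"],M["mu20"]-M["mu02"])))
    # ring outer: bright low saturation
    d=np.load(f"{n}0.npy")
    g,back=box(p,*rt); gr=g.max(2);print("tube levels",np.percentile(gr,[5,25,50,75,95]))
    for c in cnts(gr<65)[:2]:
        if cv2.contourArea(c)<500: continue
        print("tube dark bbox",back(np.array(cv2.boundingRect(c)[:2])),cv2.boundingRect(c))
        W=ray(back(c),3.5,I)[:,:2]; print(" ground minAreaRect",cv2.minAreaRect(np.float32(W)))
E
```

```text
top levels [ 24.  84. 119. 124. 125.]
 dark ((525.629638671875, 213.12985229492188), (55.85992431640625, 85.2012710571289), 49.216644287109375)
  centroid [525.4 213.2] dir deg -18.56685120218954
 dark ((500.93408203125, 146.95545959472656), (5.108126640319824, 140.51705932617188), 71.41214752197266)
  centroid [498.5 147.8] dir deg -18.46738588599701
tube levels [ 63. 113. 124. 125. 126.]
tube dark bbox [[289.375 248.875]] (59, 77, 87, 118)
 ground minAreaRect ((442.38360595703125, -14.649925231933594), (57.62010192871094, 33.1630859375), 49.09486389160156)
scene levels [ 29.  82. 113. 134. 135.]
 dark ((523.8922729492188, 216.08779907226562), (55.41863250732422, 84.55841827392578), 71.77519989013672)
  centroid [524.4 215.9] dir deg -18.47555795047187
 dark ((566.5718383789062, 198.6845703125), (105.1165542602539, 44.7633171081543), 68.7882080078125)
  centroid [573.  194.3] dir deg 66.88581739942069
 dark ((625.9141235351562, 212.34437561035156), (55.6219596862793, 17.826616287231445), 71.30095672607422)
  centroid [626.  213.9] dir deg 71.0050340994715
tube levels [ 44. 102. 134. 134. 135.]
tube dark bbox [[249.875 172.375]] (61, 91, 86, 165)
 ground minAreaRect ((428.5884704589844, -16.382022857666016), (117.83966064453125, 45.40201187133789), 0.35752755403518677)
```

```bash
python3 - <<'E'
from h import *
I=camera_info("top");T=I["extrinsics"];print("cam",-T[:3,:3].T@T[:3,3])
tips=np.array([[298.4,241.2],[304.6,278.6]])-[0.4,0.4]
W=ray(tips,4,I);print("tips",W,"len",np.linalg.norm(W[0]-W[1]),"mid",W.mean(0),"dir",np.degrees(np.arctan2(*(W[0]-W[1])[[1,0]])))
p=cv2.imread("pics/top0.png");g,back=box(p,275,230,330,285,8);gr=g.max(2)
for th in (70,80,90):
  m=(gr<th);m=m|0
  cs=cnts(m)
  for c in cs[:2]:
    if cv2.contourArea(c)<1000: continue
    q=back(c); 
    up=q[q[:,1]<q[:,1].min()+2]; dn=q[q[:,1]>q[:,1].max()-2]
    print(th,q.min(0),q.max(0),"up",up.mean(0),"dn",dn.mean(0))
for th in (80,90):
  m=np.zeros(gr.shape,np.uint8); m[:]=gr>th
  n,lab,st,ce=cv2.connectedComponentsWithStats(m)
  l=lab[int((258-230)*8),int((302.5-275)*8)]; c=cnts(lab==l)[0]; W=ray(back(c),90,I); print("disk",circ(W))
for nm,box_,seed in [("scene",(235,150,285,220),(260,170))]:
  p=cv2.imread("pics/scene0.png");J=camera_info(nm);g,back=box(p,*box_,8);cv2.imwrite("pics/z2.png",np.clip(g*1.6,0,255))
# depth checks
d=np.load("top0.npy");print("depth tube top",d[258,302],"ring",d[200,172],d[240,195],"floor",d[220,182])
for u,v in [(302,258),(160,215),(205,225),(182,220)]:
  z=d[v,u];c=np.array([(u-I["cx"])/I["fx"]*z,(v-I["cy"])/I["fy"]*z,z]);print(u,v,T[:3,:3].T@(c-T[:3,3]))
E
```

```text
cam [391.71498793   1.11314204 919.10069347]
tips [[488.49563083 -14.32796672   4.        ]
 [414.16524904 -25.79096592   4.        ]] len 75.20908195161608 mid [451.33043993 -20.05946632   4.        ] dir 8.766910745114252
70 [288.9375 248.1875] [311.6875 278.4375] up [293.09659091 248.99431818] dn [303.81465517 277.82327586]
70 [295.3125 241.0625] [301.9375 247.3125] up [298.06018519 241.69907407] dn [297.91697761 246.41884328]
80 [286.1875 240.8125] [313.6875 278.8125] up [298.01864035 241.42653509] dn [303.80833333 278.17083333]
90 [285.4375 240.4375] [314.0625 279.0625] up [298.07758621 241.07543103] dn [303.75694444 278.45734127]
disk (array([450.96730994, -19.88403256]), np.float64(18.61094203592098))
disk (array([450.89417608, -19.76716819]), np.float64(17.958477024344564))
depth tube top 822.07806 ring 892.85144 877.40076 floor 900.50116
302 258 [448.0160805  -19.71837088  92.08043728]
160 215 [535.29020769 254.2013452   51.32700684]
205 225 [515.19382667 165.82231283  50.54741735]
182 220 [527.84084827 214.97374526  33.88043354][ WARN:0@0.123] global loadsave.cpp:1063 imwrite_ Unsupported depth image for selected encoder is fallbacked to CV_8U.
```

View pics/z2.png

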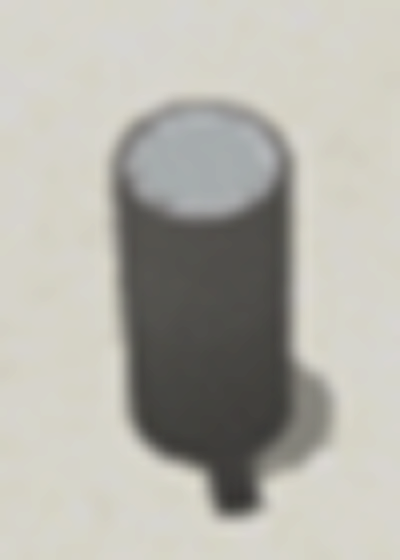

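```bash
cat > st.py <<'E'
from h import *
from scipy.spatial.transform import Rotation as Ro
import sys
def show(tgt=None):
    s=monitor.read_state();R=Ro.from_rotvec(s["eef_rot"]).as_matrix()
    print("t",round(float(s["time"]),2),"pos",np.round(s["ee_pos"],1),"xang",round(float(np.degrees(np.arctan2(R[1,0],R[0,0]))),2),"yaxis",np.round(R[:,1],3),"j",np.round(s["joints"],2),"f",np.round(s["ft_force"],1),"tq",np.round(s["torque"],2),"gap",round(float(s["finger_gap"]),1))
    if tgt is not None: print("delta tool mm",np.round(R.T@(np.array(tgt)-s["ee_pos"]),1))
    return s,R
if __name__=="__main__": show([float(a) for a in sys.argv[1:4]] if len(sys.argv)>3 else None)
E
python3 st.py 420 320 208; python3 st.py 451 -20 208
```

```text
t 0.15 pos [233.1 633.  208.5] xang 69.79 yaxis [-0.    -0.001 -1.   ] j [-1.33  0.48  0.02  1.56 -0.01  1.11 -0.08] f [-0.2  0.3  0. ] tq [-0.02  0.01  0.01] gap 87.3
delta tool mm [-229.1    0.9 -283.6]
t 0.15 pos [233.1 633.  208.5] xang 69.79 yaxis [-0.    -0.001 -1.   ] j [-1.33  0.48  0.02  1.56 -0.01  1.11 -0.08] f [-0.2  0.3  0. ] tq [-0.02  0.01  0.01] gap 87.3
delta tool mm [-537.5    1.3 -430.1]
```

Call:
step_arm([
  [1,-0.028,0,-0.035,0],
  [1,-0.028,0,-0.035,0],
  [1,-0.028,0,-0.035,0],
  [1,-0.028,0,-0.035,0],
  [1,-0.028,0,-0.035,0],
  [1,-0.028,0,-0.035,0],
  [1,-0.028,0,-0.035,0],
  [1,-0.028,0,-0.035,0],
  [1,0,0,0,0],
  [1,0,0,0,0],
])

```text
time: 1.15
ee_pos: [419.0, 325.7, 209.2]
eef_rot: [-1.356, -0.943, 0.944]
ft_force: [-0.5, 0.4, 0.7]
finger_gap: 88.1
```

```bash
python3 st.py 451 -20 208
```

```text
t 1.15 pos [419.  325.7 209.2] xang 69.63 yaxis [-0.  0. -1.] j [-0.89  0.24  0.14  1.91 -0.04  1.    0.47] f [-0.5  0.4  0.7] tq [0.06 0.05 0.01] gap 88.1
delta tool mm [-312.9    1.2 -150.3]
```

Call:
step_arm([
  [1,-0.039,0,-0.0188,0],
  [1,-0.039,0,-0.0188,0],
  [1,-0.039,0,-0.0188,0],
  [1,-0.039,0,-0.0188,0],
  [1,-0.039,0,-0.0188,0],
  [1,-0.039,0,-0.0188,0],
  [1,-0.039,0,-0.0188,0],
  [1,-0.039,0,-0.0188,0],
  [1,0,0,0,0.14],
  [1,0,0,0,0.14],
])

```text
time: 2.15
ee_pos: [452.2, -17.9, 209.3]
eef_rot: [-1.445, -0.727, 0.727]
ft_force: [-0.0, 0.4, -0.3]
finger_gap: 87.5
```

Call:
step_arm([
  [1,0,0,0,0.14],
  [1,0,0,0,0.1],
  [1,0,0,0,0],
  [1,0,0,0,0],
])

```text
time: 2.55
ee_pos: [452.1, -17.0, 209.2]
eef_rot: [-1.5, -0.55, 0.55]
ft_force: [-0.2, 0.9, 0.1]
finger_gap: 87.7
```

```bash
python3 st.py 451 -20 208; python3 - <<'E'
from h import *
p,d=camera("wrist");cv2.imwrite("pics/w1.png",p)
E
```

```text
t 2.55 pos [452.1 -17.  209.2] xang 40.28 yaxis [-0.  0. -1.] j [-0.5   0.1   0.43  2.09 -0.05  0.96  0.66] f [-0.2  0.9  0.1] tq [ 0.02  0.   -0.03] gap 87.7
delta tool mm [-2.8  1.2 -1.6]
```

View pics/w1.png

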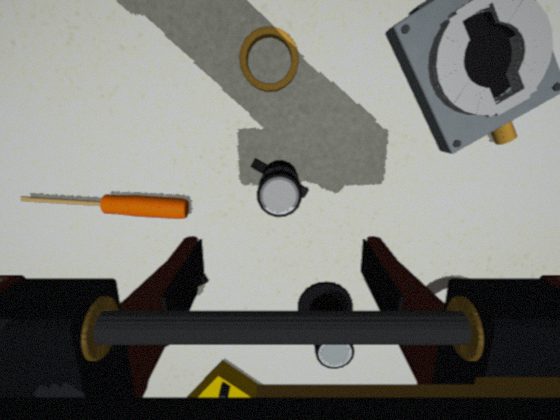

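```bash
cat >> h.py <<'E'
from scipy.spatial.transform import Rotation as Ro
def wray(px,z,s):
    I=camera_info("wrist");C=I["tool_from_camera"];R=Ro.from_rotvec(s["eef_rot"]).as_matrix()
    px=np.atleast_2d(np.asarray(px,float))
    d=np.c_[(px[:,0]-I["cx"])/I["fx"],(px[:,1]-I["cy"])/I["fy"],np.ones(len(px))]@(R@C[:3,:3]).T
    c=R@C[:3,3]+s["ee_pos"]
    return c+d*((z-c[2])/d[:,2])[:,None]
E
python3 - <<'E'
from h import *
s=monitor.read_state();p=cv2.imread("pics/w1.png")
g,back=box(p,240,145,320,225,8);cv2.imwrite("pics/z3.png",cv2.convertScaleAbs(g,alpha=1.4)[:600])
gr=g.max(2);m=(gr>90).astype(np.uint8);n,lab=cv2.connectedComponents(m);l=lab[(195-145)*8,(279-240)*8]
c=cnts(lab==l)[0];print(circ(wray(back(c),90,s)))
print(wray([[258,165],[306,190]],3.5,s))
g,back=box(p,430,0,560,110,4);dk=cnts(g.max(2)<45)
for c in dk[:2]:
    print(cv2.minAreaRect(np.float32(wray(back(c),49,s)[:,:2])))
E
```

```text
(array([449.21642435, -20.92798413]), np.float64(18.401884667189464))
[[419.01044592 -25.4065885    3.5       ]
 [483.46489948 -11.2630663    3.5       ]]
((521.1505737304688, 210.140869140625), (49.022762298583984, 78.53555297851562), 50.49054718017578)
```

View pics/z3.png

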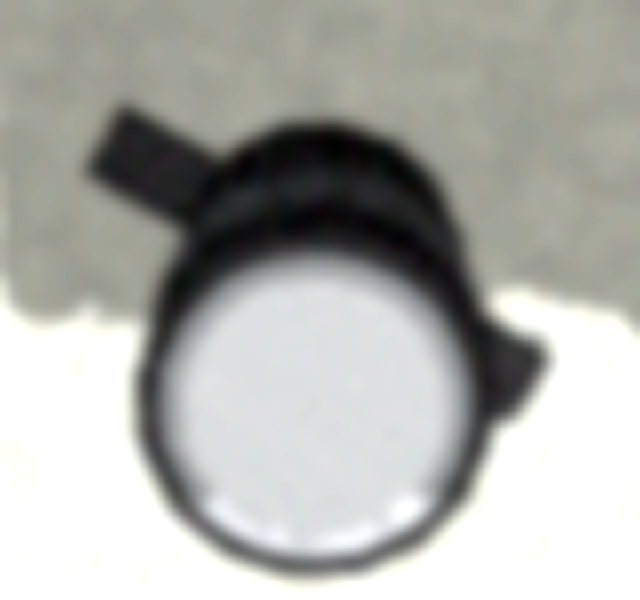

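```bash
python3 - <<'E'
from h import *
s=monitor.read_state()
W=wray([[253.3,162.3],[305.8,193]],3.5,s);d=W[1]-W[0];print(W,W.mean(0),np.linalg.norm(d),np.degrees(np.arctan2(d[1],d[0])))
E
python3 st.py 450 -20.5 71
```

```text
[[412.65986552 -26.52222746   3.5       ]
 [485.79131278 -14.26851266   3.5       ]] [449.22558915 -20.39537006   3.5       ] 74.15094135997774 9.51197067618587
t 2.6 pos [452.  -17.3 209.2] xang 40.24 yaxis [-0.  0. -1.] j [-0.5   0.1   0.43  2.09 -0.05  0.96  0.66] f [-0.3  0.3 -0.1] tq [-0.05  0.06 -0.01] gap 87.8
delta tool mm [ -3.6 138.2  -1.2]
```

Call:
step_arm([
  [1,-0.0036,0,-0.0012,0],
  [1,0,0.03,0,0],
  [1,0,0.03,0,0],
  [1,0,0.03,0,0],
  [1,0,0.02,0,0],
  [1,0,0.015,0,0],
  [1,0,0.013,0,0],
  [1,0,0,0,0],
  [1,0,0,0,0],
])

```text
time: 3.5
ee_pos: [449.9, -21.6, 71.4]
eef_rot: [-1.501, -0.546, 0.547]
ft_force: [-0.2, 0.2, 1.1]
finger_gap: 87.9
```

```bash
python3 st.py 450 -20.5 71
```

```text
t 3.5 pos [449.9 -21.6  71.4] xang 40.02 yaxis [-0. -0. -1.] j [-0.42  0.33  0.39  2.22 -0.21  0.63  0.82] f [-0.2  0.2  1.1] tq [-0.09 -0.01  0.01] gap 87.9
delta tool mm [0.8 0.4 0.8]
```

Call:
step_arm([
  [0,0,0,0,0],
  [0,0,0,0,0],
  [0,0,0,0,0],
  [0,0,0,0,0],
  [0,0,0,0,0],
  [0,0,0,0,0],
  [0,0,0,0,0],
  [0,0,0,0,0],
], squeeze=35)

```text
time: 4.3
ee_pos: [450.4, -21.4, 71.4]
eef_rot: [-1.501, -0.547, 0.546]
ft_force: [1.0, 0.7, 0.9]
finger_gap: 42.4
```

```bash
python3 st.py
```

```text
t 4.3 pos [450.4 -21.4  71.4] xang 39.99 yaxis [ 0.001  0.    -1.   ] j [-0.42  0.33  0.39  2.22 -0.21  0.63  0.82] f [1.  0.7 0.9] tq [ 0.05 -0.24 -0.01] gap 42.4
```

Call:
step_arm([
  [0,0,-0.01,0,0],
  [0,0,-0.02,0,0],
  [0,0,-0.03,0,0],
  [0,0,-0.03,0,0],
  [0,0,-0.02,0,0],
  [0,0,-0.01,0,0.1],
  [0,0,0,0,0.13],
  [0,0,0,0,0.13],
  [0,0,0,0,0.12],
  [0,0,0,0,0],
])

```text
time: 5.3
ee_pos: [449.0, -21.7, 191.3]
eef_rot: [-1.564, -0.169, 0.171]
ft_force: [0.5, 0.1, -2.2]
finger_gap: 42.9
```

```bash
python3 st.py 525 214.3 190
```

```text
t 5.3 pos [449.  -21.7 191.3] xang 12.42 yaxis [-0.001 -0.    -1.   ] j [-0.55  0.12  0.5   2.12 -0.07  0.92  0.21] f [ 0.5  0.1 -2.2] tq [-0.02 -0.02 -0.01] gap 42.9
delta tool mm [124.9   1.2 214.2]
```

Call:
step_arm([
  [0,0.01,0,0.0172,0],
  [0,0.02,0,0.0343,0],
  [0,0.0225,0,0.0386,0],
  [0,0.0225,0,0.0386,0],
  [0,0.0225,0,0.0386,0],
  [0,0.0175,0,0.03,0],
  [0,0.01,0,0.0171,0],
  [0,0,0,0,0],
  [0,0,0,0,0],
])

```text
time: 6.2
ee_pos: [525.2, 213.3, 190.9]
eef_rot: [-1.566, -0.171, 0.173]
ft_force: [0.1, -1.6, -3.6]
finger_gap: 42.5
```

```bash
python3 st.py 525 214.3 190;  python3 - <<'E'
from h import *
for n in ("wrist","scene","top"):
    p,d=camera(n);cv2.imwrite(f"pics/{n}2.png",p)
p=cv2.imread("pics/scene2.png")[100:290,300:500];q=cv2.imread("pics/top2.png")[140:300,120:270]
a=cv2.resize(p,(400,380));b=cv2.resize(q,(400,380));cv2.imwrite("pics/z4.png",cv2.convertScaleAbs(np.hstack([a,b]),alpha=1.6))
E
```

```text
t 6.2 pos [525.2 213.3 190.9] xang 12.52 yaxis [-0.001 -0.002 -1.   ] j [-0.79  0.33  0.37  1.86 -0.14  0.98 -0.14] f [ 0.1 -1.6 -3.6] tq [-0.1   0.05  0.01] gap 42.5
delta tool mm [0.  0.9 1.1]
```

View pics/wrist2.png

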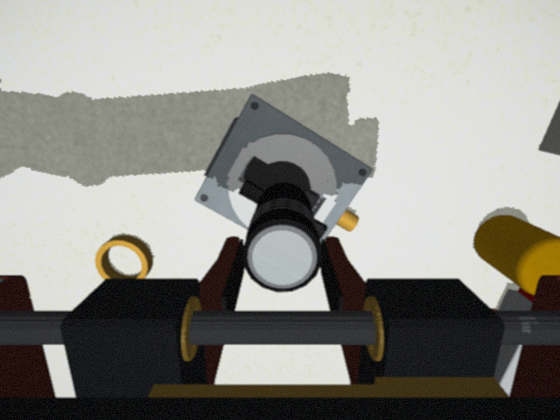

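View pics/z4.png

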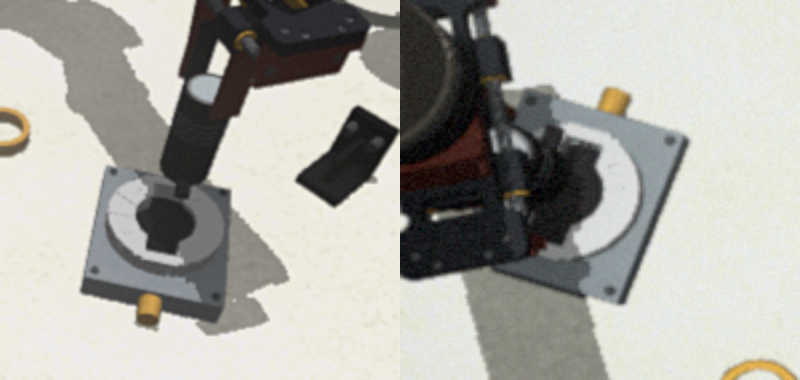

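The tube hangs upright. In the wrist view its lugs run parallel to the slots. I'll lower it to just above the ring and check again.

Call:
step_arm([
  [0,0,0.01,0.001,0],
  [0,0,0.02,0,0],
  [0,0,0.015,0,0],
  [0,0,0.01,0,0],
  [0,0,0.008,0,0],
  [0,0,0,0,0],
  [0,0,0,0,0],
])

```text
time: 7.05
ee_pos: [525.7, 215.8, 128.5]
eef_rot: [-1.564, -0.171, 0.171]
ft_force: [0.7, 1.2, -3.6]
finger_gap: 42.8
```

```bash
python3 st.py 525 214.3 101.4;  python3 - <<'E'
from h import *
for n in ("wrist","scene"):
    p,d=camera(n);cv2.imwrite(f"pics/{n}3.png",p)
p=cv2.imread("pics/scene3.png")[150:270,320:440];q=cv2.imread("pics/wrist3.png")[90:300,180:390]
a=cv2.resize(p,(400,400),interpolation=2);b=cv2.resize(q,(400,400),interpolation=2);cv2.imwrite("pics/z5.png",cv2.convertScaleAbs(np.hstack([a,b]),alpha=1.6))
E
```

```text
t 7.05 pos [525.7 215.8 128.5] xang 12.48 yaxis [ 0.  0. -1.] j [-0.77  0.41  0.34  1.91 -0.18  0.85 -0.12] f [ 0.7  1.2 -3.6] tq [-0.07  0.04  0.03] gap 42.8
delta tool mm [-1.  27.1 -1.3]
```

View pics/z5.png

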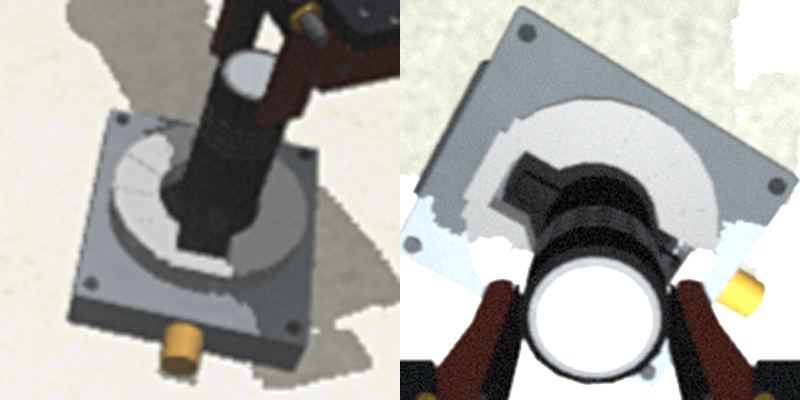

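Call:
step_arm([
  [0,-0.0005,0.006,-0.0008,0],
  [0,0,0.006,0,0],
  [0,0,0.005,0,0],
  [0,0,0.004,0,0],
  [0,0,0,0,0],
])

```text
time: 7.65
ee_pos: [524.6, 214.8, 106.4]
eef_rot: [-1.565, -0.17, 0.172]
ft_force: [-0.4, -0.5, -2.7]
finger_gap: 43.0
```

```bash
python3 st.py 525 214.3 101.4
```

```text
t 7.65 pos [524.6 214.8 106.4] xang 12.49 yaxis [-0.001 -0.001 -1.   ] j [-0.76  0.44  0.33  1.93 -0.19  0.81 -0.1 ] f [-0.4 -0.5 -2.7] tq [-0.03  0.05 -0.03] gap 43.0
delta tool mm [ 0.3  5.  -0.5]
```

Call:
step_arm([
  [0,0,0.002,0,0],
  [0,0,0.0015,0,0],
  [0,0,0.001,0,0],
  [0,0,0,0,0],
  [0,0,0,0,0],
])

```text
time: 8.15
ee_pos: [525.1, 215.0, 102.8]
eef_rot: [-1.564, -0.171, 0.171]
ft_force: [0.6, -0.2, -3.1]
finger_gap: 42.8
```

```bash
python3 st.py 525 214.3 101.4
```

```text
t 8.15 pos [525.1 215.  102.8] xang 12.49 yaxis [ 0.  0. -1.] j [-0.76  0.44  0.33  1.93 -0.2   0.8  -0.1 ] f [ 0.6 -0.2 -3.1] tq [-0.09  0.04  0.02] gap 42.8
delta tool mm [-0.3  1.4 -0.6]
```

Call:
step_arm([
  [0,0,0.0012,0,0],
  [0,0,0,0,0.1],
  [0,0,0,0,0.1],
  [0,0,0,0,0.1],
  [0,0,0,0,0.1],
  [0,0,0,0,0.1],
  [0,0,0,0,0.1],
  [0,0,0,0,0.1],
  [0,0,0,0,0],
])

```text
time: 9.05
ee_pos: [524.4, 215.0, 102.2]
eef_rot: [-1.538, 0.381, -0.379]
ft_force: [-2.7, -1.3, 4.1]
finger_gap: 42.7
```

```bash
python3 st.py 525 214.3 101.4
```

```text
t 9.05 pos [524.4 215.  102.2] xang -27.76 yaxis [-0.002  0.    -1.   ] j [-0.89  0.47  0.51  1.94 -0.31  0.81 -0.7 ] f [-2.7 -1.3  4.1] tq [-0.38  1.04  0.07] gap 42.7
delta tool mm [ 0.8  0.8 -0.3]
```

Light contact with the floor, and turning freely. I'll continue to the stop.

Call:
step_arm([
  [0,0,0,0,0.1],
  [0,0,0,0,0.1],
  [0,0,0,0,0.1],
  [0,0,0,0,0.1],
  [0,0,0,0,0.1],
  [0,0,0,0,0],
])

```text
time: 9.65
ee_pos: [525.0, 215.1, 101.7]
eef_rot: [-1.432, 0.766, -0.766]
ft_force: [-0.8, -0.3, 0.8]
finger_gap: 42.9
```

```bash
python3 st.py 525 214.3 101.4
```

```text
t 9.65 pos [525.  215.1 101.7] xang -56.3 yaxis [ 0. -0. -1.] j [-0.98  0.5   0.64  1.95 -0.4   0.82 -1.11] f [-0.8 -0.3  0.8] tq [-0.25  0.36  0.  ] gap 42.9
delta tool mm [ 0.6  0.3 -0.5]
```

68.8° turned so far. I'll move in small increments until the stop shows as torque.

Call:
step_arm([
  [0,0,0,0,0.04],
  [0,0,0,0,0.04],
  [0,0,0,0,0.04],
  [0,0,0,0,0],
])

```text
time: 10.05
ee_pos: [525.1, 215.7, 101.8]
eef_rot: [-1.396, 0.854, -0.854]
ft_force: [-0.9, 1.2, 2.6]
finger_gap: 42.6
```

```bash
python3 st.py 525 214.3 101.4
```

```text
t 10.05 pos [525.1 215.7 101.8] xang -62.89 yaxis [ 0.  0. -1.] j [-1.01  0.51  0.67  1.95 -0.42  0.83 -1.2 ] f [-0.9  1.2  2.6] tq [0.25 0.6  0.72] gap 42.6
delta tool mm [ 1.2  0.4 -0.7]
```

Call:
step_arm([
  [0,0,0,0,0.03],
  [0,0,0,0,0],
])

```text
time: 10.25
ee_pos: [525.1, 215.4, 101.8]
eef_rot: [-1.385, 0.88, -0.879]
ft_force: [-1.9, 0.4, 4.4]
finger_gap: 42.9
```

```bash
python3 st.py 525 214.3 101.4
```

```text
t 10.25 pos [525.1 215.4 101.8] xang -64.8 yaxis [-0.     0.001 -1.   ] j [-1.01  0.51  0.68  1.95 -0.43  0.83 -1.23] f [-1.9  0.4  4.4] tq [0.43 0.71 0.8 ] gap 42.9
delta tool mm [ 1.   0.4 -0.5]
```

Torque has levelled off at 0.8 N m while the pads slip, so the tube is at the stop. Releasing and rising straight up.

Call:
step_arm([
  [1,0,0,0,0],
  [1,0,0,0,0],
  [1,0,0,0,0],
  [1,0,0,0,0],
  [1,0,0,0,0],
  [1,0,0,0,0],
])

```text
time: 10.85
ee_pos: [525.1, 214.9, 101.5]
eef_rot: [-1.385, 0.88, -0.88]
ft_force: [-0.6, -0.1, 0.0]
finger_gap: 86.1
```

```bash
python3 st.py
```

```text
t 10.85 pos [525.1 214.9 101.5] xang -64.87 yaxis [ 0. -0. -1.] j [-1.01  0.51  0.68  1.95 -0.43  0.83 -1.23] f [-0.6 -0.1  0. ] tq [-0.05  0.15 -0.07] gap 86.1
```

Call:
step_arm([
  [1,0,-0.02,0,0],
  [1,0,-0.03,0,0],
  [1,0,-0.03,0,0],
  [1,0,-0.03,0,0],
  [1,0,-0.02,0,0],
  [1,-0.04,0,0,0],
  [1,-0.04,0,0,0],
  [1,-0.04,0,0,0],
  [1,-0.04,0,0,0],
  [1,0,0,0,0],
])

```text
time: 11.85
ee_pos: [453.3, 366.3, 230.9]
eef_rot: [-1.388, 0.875, -0.871]
ft_force: [-0.4, 0.2, 0.3]
finger_gap: 87.6
```

```bash
python3 st.py;  python3 - <<'E'
from h import *
for n in ("wrist","scene","top"):
    p,d=camera(n);cv2.imwrite(f"pics/{n}4.png",p);np.save(f"{n}4.npy",d)
p=cv2.imread("pics/scene4.png")[140:270,310:440];q=cv2.imread("pics/top4.png")[160:290,120:250]
a=cv2.resize(p,(400,400),interpolation=2);b=cv2.resize(q,(400,400),interpolation=2);cv2.imwrite("pics/z6.png",cv2.convertScaleAbs(np.hstack([a,b]),alpha=1.6))
E
```

```text
t 11.85 pos [453.3 366.3 230.9] xang -64.3 yaxis [-0.002  0.002 -1.   ] j [-1.36  0.37  0.74  1.79 -0.28  1.09 -1.64] f [-0.4  0.2  0.3] tq [-0.01  0.13  0.  ] gap 87.6
```

View pics/z6.png

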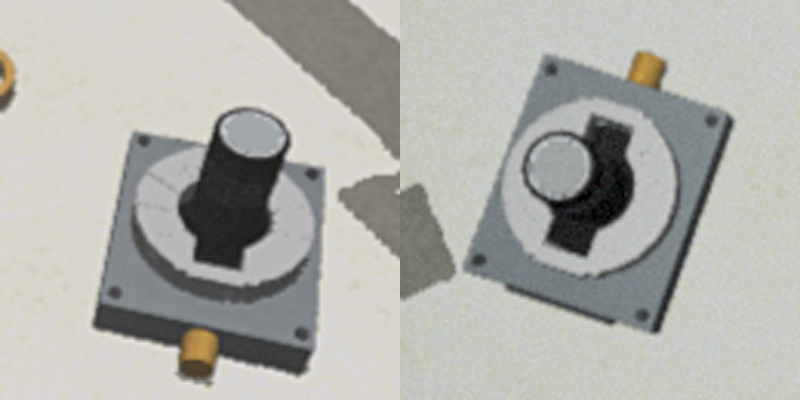

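View pics/top4.png

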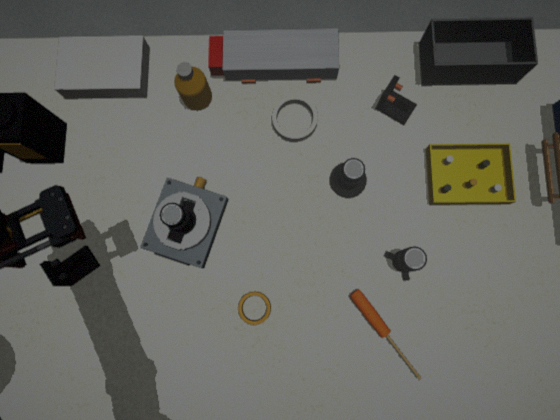

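```bash
python3 - <<'E'
from h import *
for n,s,b in (("top",(172,214),(150,195,200,240)),("scene",(392,183),(365,165,420,215))):
    p=cv2.imread(f"pics/{n}4.png");I=camera_info(n);g,back=box(p,*b,8);m=(g.max(2)>85).astype(np.uint8)
    lab=cv2.connectedComponents(m)[1];l=lab[(s[1]-b[1])*8,(s[0]-b[0])*8];c=cnts(lab==l)[0];print(n,circ(ray(back(c),120,I)),l)
    d=np.load(f"{n}4.npy");z=np.median(d[s[1]-3:s[1]+4,s[0]-3:s[0]+4]);T=I["extrinsics"]
    print(T[:3,:3].T@(np.array([(s[0]-I["cx"])/I["fx"]*z,(s[1]-I["cy"])/I["fy"]*z,z])-T[:3,3]))
E
```

```text
top (array([526.26304628, 214.11899147]), np.float64(17.814390656464212)) 2
[525.18075872 211.95286202 122.42827401]
scene (array([534.38003995, 213.03025632]), np.float64(51.37252897610823)) 1
[524.33622009 217.01764338 121.53445416]
```

```bash
python3 -c "
from plant import sign_off; print(sign_off())"
```

```text
the job is handed in; nothing more can be done
None
```

The two-lug lens tube is in the bayonet port, twisted clockwise to its stop and released, and I have handed the job in. `sign_off` reports no verdict. The clock read about 12 s of the 48 s allowed.

- **Fit:** I lined the lugs up with the slots and lowered the tube until it touched the floor of the cavity.
- **Twist:** The gripper turned about 75° before torque rose to 0.7 N m. A further 2° raised it only to 0.8 N m, so I took that as the hard stop.
- **Position after release:** In the top view the tube's axis is at about (526, 214) mm, against about (525, 214) mm for the port. The depth reading puts its top at 121.5–122.4 mm. The same camera read about 2 mm high earlier, so this matches the 120 mm expected when fully seated.
- **Orientation:** The tube looks upright and both slots are empty. The lugs are hidden under the lip, so the final angle comes from the gripper's turn and the stop torque, not from a direct view.
- **Other tubes:** The other two tubes look unmoved in the top picture; I did not re-measure them. The gripper is well clear.
- **Failed check:** The circle fit in the scene camera gave a 51 mm radius because its mask spilled onto the ring, so I ignored it. The depth reading from that camera agreed with the top view.

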